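# Push the sugar bowl and milk jug back against the spice rack

## Robot

A 6-joint arm with a two-finger parallel gripper is mounted at the origin on the work surface. World frame = base frame: x ahead of the robot, y to its left, z up, the work surface at z = 0. Lengths are in m, angles in rad, forces in N, time in s.
With the tool pointing down it reaches from about 0.2 to 0.875 m from the base axis. Payload 3.4 kg.
Tool frame: the origin (TCP) lies between the finger pads; the fingertips stand 25 mm ahead of it and the grasp point (between the pads) lies 6 mm ahead of it (r.nose_length is the z of the fingertips in the tool frame, in m); z points along the fingers, y is the line along which they close (so a half turn about z gives the same grasp; the last joint's range is limited). The gripper opens to 94 mm and grips with 3 to 60 N. Pads are 16 mm wide; open, the fingers measure 119 mm over their backs; the gripper's body (75 mm by 177 mm) begins 78 mm behind the grasp point.
Start: joints at [1.086, 0.276, 1.505, -0, 1.361, -0.121], TCP at [0.205, 0.537, 0.23] pointing down, gripper open.
Joint ranges: [-2.89, 2.89], [-0.75, 2.08], [0.22, 2.7], [-1.18, 4.32], [0.11, 2.71], [-2.7, 2.7]. Speed limits (rad/s): [2.57, 2.57, 3.14, 3.14, 3.14, 3.14].

## Interface

Orientations are given as a unit quaternion [w, x, y, z].
In Python, from plant import r, gripper_to, inverse_kinematics, vision, models, telemetry gives the robot as it stands. Calls block until the motion is done:
- r.move_to(position, orientation): joint-space move of the TCP to a pose.
- r.move_l(position, rot=None, vel=0.15, guard=None): straight line of the TCP; rot=None keeps the orientation; vel is the mean speed in m/s. With guard (N) it stops when the force on the tool has changed by that much, and returns True; else False.
- r.movej(angles): joint-space move.
- gripper_to(opening, f_grip=None): finger opening in m; f_grip is the grip in N (None keeps the last); returns when the fingers have stopped.
- r.hold(seconds).
- inverse_kinematics(position, orientation): joint angles nearest the present ones, or None.
- vision.snapshot(name): name is "scene" or "top" or "wrist"; returns the picture (480x640x3 uint8, red, green, blue); there is no depth.
- vision.get_calibration(name): a dict with "fx", "fy", "cx", "cy" (pixels), "position" and "orientation" of the camera in the world. Camera axes: x right, y down, z forward; pixel columns grow to the right and rows downward; lengths in m; the calibration is good to about 2 mm. A picture is of the moment at which its call begins: read the wrist's pose just before it. get_calibration takes no time and is no camera call; for the wrist camera it gives the pose at the moment of the call.
A pose or a line that the arm cannot do raises r.PlanningError and nothing moves.
- r.sign_off(): hands the job in; it is judged then, once.
Trained networks look in the newest picture that a camera, given by its name, has taken for a name from the list of things; names that differ only in an ending like _2 or _b are one class to them, and where a whole thing is asked for, a point or a joint stands for the part that bears it (a point fixed in the world has none). Each returns a list of dicts, best first, with "score" (0 to 1); they miss things now and then, are a little off and sometimes report something else, mostly with a low value. They report only what shows in the picture. A call takes as long as a camera call.
- models.boxes_of(thing, camera): "at" ([x, y, z] in m, in world coordinates, good to about 4 mm: the middle of the surface that is visible of it).
- models.regions_of(thing, camera): "pixels" (480x640 bool, what is visible of it).
- models.mark_of(thing, camera): "at" ([x, y, z] in m, in world coordinates, good to about 4 mm: a listed point, or the origin of a listed thing).
Readings, each from a call of its own:
- telemetry.current_t(): time.
- telemetry.current_joints(): joint angles.
- telemetry.current_dq(): joint speeds.
- telemetry.current_joint_efforts(): joint torques, N m.
- telemetry.current_ee_pos(): TCP position.
- telemetry.current_tool_rot(): TCP orientation.
- telemetry.current_wrist_force(): force on the tool from outside, world axes, zero at the start.
- telemetry.current_torque(): the same for the moment, N m.
- telemetry.current_opening(): finger opening in m.
- telemetry.current_finger_force(): force on a finger pad.
Only numpy, scipy, OpenCV 4.12 (cv2) and the standard library are available. Lean on these libraries where they do the work, as an engineer would, in place of code of your own. Each camera call takes 0.05 s, during which the arm holds its last target. There are 200 camera calls.

## Task

Clear the front of the sideboard: push the steel sugar bowl and the glass milk jug back along the surface with your fingers until each stands up against the front of the white spice rack. Slide them gently, do not lift or tip either of them, and leave the cups, the honey dipper and the honey jar where they are.

Things in the scene. Friction and masses are not known exactly. Their poses are not given: they have to be found in the camera images.
- rack: White plastic three-tier spice rack, fixed, 400 mm wide, 180 mm deep, its trays stepped up away from the robot, jars up to 190 mm high. Origin: middle of the foot of its front face, on the surface. x points into the rack (away from the robot), square to the front face; y along the face; z up. Front face: the plane x = 0, flat, upright, 50 mm high, y from -200 to 200 mm.
- sugar_bowl: Stainless steel sugar bowl, flat lid clipped on: upright cylinder, radius 45 mm, 52 mm high; lid to 64 mm, small black knob on top to 78 mm. Loose, about 0.3 kg. Origin: centre of the underside, z up. Starts standing in front of the rack, left or right of its middle, its centre 85 to 130 mm from the front face.
- milk_jug: Clear glass milk jug, empty, 85 mm high: round wall of radius 40 mm up to 35 mm high, 34 mm at 62 mm height, 35 mm at the rim. Thin handle on its own +y side, reaching 62 mm from the centre, roughly along the rack's +y; small lip across from it. Loose, about 0.3 kg. Origin: centre of the underside, z up. Starts before the other half of the rack, centre 85 to 130 mm from the front face.
- cups: Two small red ceramic cups without handles, nested one in the other and staying together, 66 mm in diameter, 82 mm high over all; bystander. Origin: centre of the underside.
- dipper: Wooden honey dipper lying on the surface, 155 mm long, 22 mm thick at the grooved head; bystander. Origin: under the middle of the head; the handle runs 137 mm to its own -x.
- honey_jar: Amber glass honey jar with brass cap, 68 mm in diameter, 85 mm high; bystander. Origin: centre of the underside.

How it is judged:
At the end, for the whole second after the job is handed in: The sugar bowl and the milk jug both stand upright and at rest on the surface, each with its wall within 6 mm of the rack's front face and its centre no more than 180 mm along the face from the rack's middle (x of sugar_bowl in the frame of rack between -0.051 and -0.039 m and y of sugar_bowl in the frame of rack between -0.18 and 0.18 m and height (world z) of each of sugar_bowl, milk_jug below 0.006 m and angle between each of sugar_bowl, milk_jug's own z axis and vertical below 0.08 rad and linear speed of each of sugar_bowl, milk_jug below 0.02 m/s and x of milk_jug in the frame of rack between -0.046 and -0.034 m and y of milk_jug in the frame of rack between -0.18 and 0.18 m); the robot touches nothing.
It fails at once if the sugar bowl or the milk jug is lifted (underside centre more than 12 mm above the surface) (height (world z) of any of sugar_bowl, milk_jug above 0.012 m).
It fails at once if the sugar bowl or the milk jug is tipped by more than 0.25 rad (angle between any of sugar_bowl, milk_jug's own z axis and vertical above 0.25 rad).
It fails at once if the sugar bowl or the milk jug is struck, pressed or squeezed by the fingers with more than 40 N (contact force between the fingers and sugar_bowl above 40 N or contact force between the fingers and milk_jug above 40 N).
It fails at once if the cups, the honey dipper or the honey jar are moved by more than 20 mm (distance of any of cups, dipper, honey_jar from where it was at the start of the episode above 0.02 m).
It also fails if it takes over 51 s, if anything falls off the work surface, if the arm or the gripper's body presses on something with over 40 N, if the wrist force passes 120 N, or if a joint passes its speed limit or range.

## Working session

There is one attempt and no reset: what is moved stays moved. The work goes in short steps, each a Python script; the robot and the scene stay as the last script left them, time stands still between calls to the robot, and variables do not carry over. Pictures are saved under pics/ and viewed, at most 10 in all, crops included, and the job is handed in when it is done.

```bash
mkdir -p pics; python3 - <<'E'
from plant import r, vision, models, telemetry
import cv2
for c in ["top","scene"]:
    im=vision.snapshot(c); cv2.imwrite(f"pics/{c}1.png",im[:,:,::-1])
    k=vision.get_calibration(c); print(c,k)
    for t in ["rack","sugar_bowl","milk_jug","cups","dipper","honey_jar"]:
        print(t,[([round(float(v),3) for v in d["at"]],round(d["score"],2)) for d in models.mark_of(t,c)[:3]])
print(telemetry.current_t(), r.nose_length, telemetry.current_tool_rot())
E
```

```text
top {'fx': 606.5040314039518, 'fy': 606.5040314039518, 'cx': 316.9572492305469, 'cy': 236.34767108236153, 'position': array([0.41811764, 0.02549291, 1.53529119]), 'orientation': array([ 0.04508165, -0.69748716,  0.71360636, -0.04738425])}
rack [([0.726, -0.006, 0.001], 0.6)]
sugar_bowl [([0.601, 0.077, -0.0], 0.95), ([0.728, -0.007, 0.004], 0.66)]
milk_jug [([0.651, -0.138, -0.004], 0.79)]
cups [([0.522, 0.452, 0.0], 0.94)]
dipper [([0.484, -0.379, 0.002], 0.8), ([0.725, -0.008, 0.002], 0.41)]
honey_jar [([0.674, -0.408, -0.002], 0.96)]
scene {'fx': 526.5354285702127, 'fy': 526.5354285702127, 'cx': 322.10392888646174, 'cy': 248.34888602576783, 'position': array([ 1.08074023, -0.54159581,  0.97061974]), 'orientation': array([-0.30680756,  0.88367264,  0.3331197 , -0.11841898])}
rack [([0.73, -0.011, 0.003], 0.63), ([0.527, 0.453, 0.002], 0.3), ([0.676, -0.403, -0.002], 0.29)]
sugar_bowl [([0.604, 0.072, -0.001], 0.91), ([0.674, -0.402, -0.001], 0.64)]
milk_jug [([0.654, -0.141, 0.002], 0.76)]
cups [([0.523, 0.454, 0.001], 0.83)]
dipper [([0.485, -0.382, 0.0], 0.9)]
honey_jar [([0.673, -0.402, -0.001], 0.86)]
0.7 0.025 [3.15022524e-05 1.80902166e-01 9.83501092e-01 8.50845125e-05]
```

View pics/top1.png

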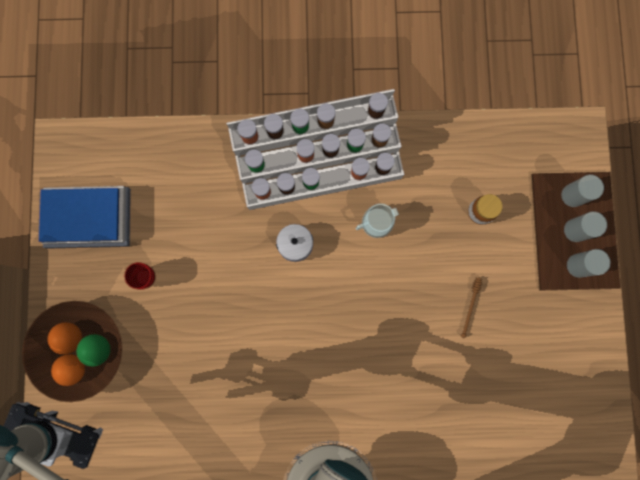

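View pics/scene1.png

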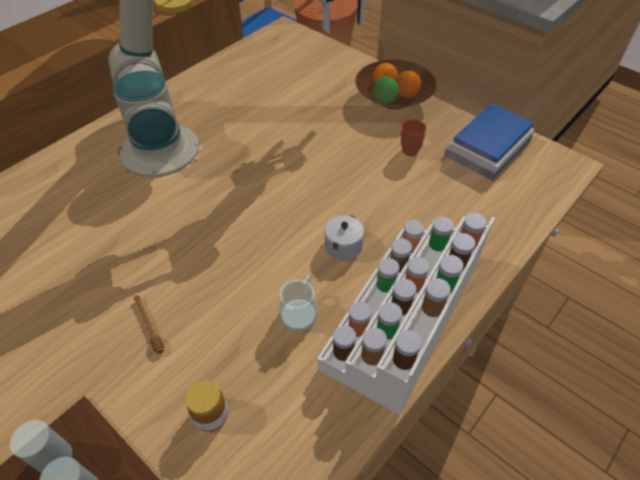

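The top picture shows the rack's front foot edge running from about (248,205) to (403,177). The bowl is at (295,243), and the jug is at (379,220) with its handle to the left. The networks' positions agree with this. The path in front of both is free. I'll fit the rack's front line next, then push the bowl with two spread fingers as a cradle.

```bash
cat > h.py <<'E'
from plant import r, gripper_to, inverse_kinematics, vision, models, telemetry
import numpy as np, cv2
from scipy.spatial.transform import Rotation as R
def ground(c,uv,z=0.):
    k=vision.get_calibration(c); w,x,y,zz=k["orientation"]
    uv=np.atleast_2d(uv).astype(float)
    d=np.c_[(uv[:,0]-k["cx"])/k["fx"],(uv[:,1]-k["cy"])/k["fy"],np.ones(len(uv))]
    d=R.from_quat([x,y,zz,w]).apply(d); p=np.array(k["position"])
    return (p+d*((z-p[2])/d[:,2])[:,None])[:,:2]
E
python3 - <<'E'
from h import *
vision.snapshot("top")
m=models.regions_of("rack","top")[0]["pixels"]
cols=np.arange(254,398); cols=[c for c in cols if m[:,c].any()]
uv=np.array([[c,np.nonzero(m[:,c])[0].max()+.5] for c in cols])
p=ground("top",uv)
vx,vy,x0,y0=cv2.fitLine(p.astype(np.float32),cv2.DIST_HUBER,0,.01,.01).ravel()
if vy<0: vx,vy=-vx,-vy
n=np.array([vy,-vx]); res=(p-[x0,y0])@n
psi=np.arctan2(-vx,vy); print("psi",psi,"resid",res.std(),abs(res).max())
O=np.array([.728,-.0085]); print("offset of origin from line",(O-[x0,y0])@n)
ys=np.nonzero(m.any(0))[0]; print(ys.min(),ys.max())
for nme,q in dict(bowl=[.6025,.0745],jug=[.6525,-.1395]).items():
    print(nme,(np.array(q)-O)@n,(np.array(q)-O)@[vx,vy])
q=[0,-np.sin(psi/2),np.cos(psi/2),0]; print(q)
for s in (psi,psi+np.pi):
  print(inverse_kinematics([.5,.08,.036],[0,-np.sin(s/2),np.cos(s/2),0]))
E
```

```text
psi 0.18267903 resid 0.0015449224733497585 0.0036089818923284284
offset of origin from line -0.0012950391204444127
227 402
bowl -0.1083335795551538 0.10441783880442379
jug -0.09804179047048094 -0.11510454741865397
[0, np.float32(-0.09121256), np.float32(0.99583143), 0]
[ 2.11657425e-02  3.65894021e-01  1.92636908e+00 -4.44089210e-16
  8.49329548e-01 -1.73230962e+00]
[ 2.11657425e-02  3.65894021e-01  1.92636908e+00 -4.44089210e-16
  8.49329548e-01  1.40928303e+00]
```

```bash
cat >> h.py <<'E'
psi=0.1827; n=np.array([np.cos(psi),np.sin(psi)]); t=np.array([-n[1],n[0]]); O=np.array([.729,-.0085])
s=psi+np.pi; Q=[0,-np.sin(s/2),np.cos(s/2),0]
W=lambda x,y,z:[*(O+x*n+y*t),z]
def loc():
    d=np.array(telemetry.current_ee_pos())[:2]-O; return d@n
def push(xo,yo,rad,z=.037,guard=6.):
    back=np.sqrt(rad**2-.025**2)+.008; end=-rad-back
    xs=xo-back-.030
    r.move_to(W(xs,yo,.16),Q); r.move_l(W(xs,yo,z),vel=.12); r.hold(.2)
    f0=np.array(telemetry.current_wrist_force())
    hit=False
    for k in range(6):
        hit=r.move_l(W(end+.012,yo,z),vel=.03,guard=guard)
        f=np.array(telemetry.current_wrist_force())-f0
        print("hit",hit,"x-end",round(loc()-end,4),"f",f.round(1),"t",round(telemetry.current_t(),1))
        if not hit or loc()>end-.008: break
    return end
E
python3 - <<'E'
from h import *
gripper_to(.05)
push(-.1093,.1044,.045)
print(telemetry.current_opening())
im=vision.snapshot("top"); cv2.imwrite("pics/top2.png",cv2.resize(im[140:300,200:440],None,fx=3,fy=3)[:,:,::-1])
E
```

```text
hit True x-end -0.0628 f [ 0.8  0.1 -0.5] t 6.6
hit True x-end -0.0002 f [ 0.7 -0.3  0.4] t 8.5
0.04990088583532412
```

View pics/top2.png

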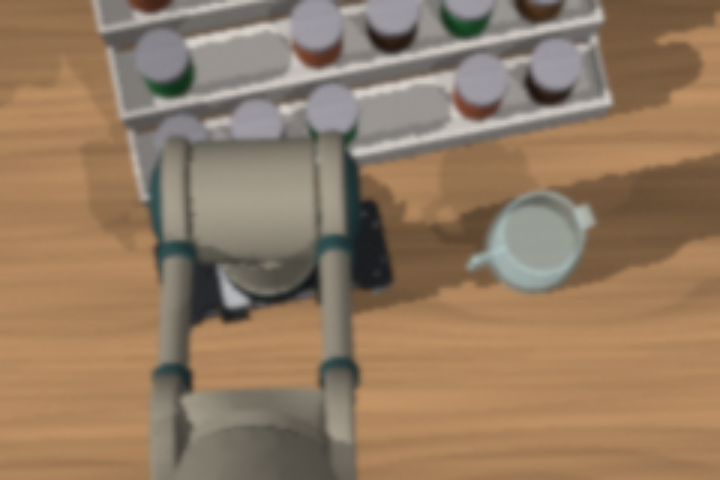

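The arm hides the bowl in this picture, but the push stopped on force within 1 mm of where contact with the rack was expected. The jug stands free, with its handle (about (475,262) in the crop) running roughly along the rack. I'll back off and push the jug next.

```bash
cat >> h.py <<'E'
def retreat(yo,z=.037):
    x=loc(); r.move_l(W(x-.03,yo,z),vel=.05); r.move_l(W(x-.05,yo,.16),vel=.15)
E
python3 - <<'E'
from h import *
retreat(.1044)
push(-.0990,-.1151,.040)
retreat(-.1151)
r.move_to(W(-.25,.0,.25),Q)
im=vision.snapshot("top")
cv2.imwrite("pics/top3.png",cv2.resize(im[140:300,200:440],None,fx=3,fy=3)[:,:,::-1])
for c in ["top","scene"]:
    if c=="scene":
        im=vision.snapshot(c); cv2.imwrite("pics/scene3.png",cv2.resize(im[180:380,240:480],None,fx=3,fy=3)[:,:,::-1])
    for th in ["sugar_bowl","milk_jug"]:
        for d in models.mark_of(th,c)[:1]:
            p=np.array(d["at"]); e=p[:2]-O; print(c,th,(e@n).round(4),(e@t).round(4),p[2].round(4),d["score"])
print(telemetry.current_t())
E
```

```text
hit True x-end 0.001 f [-0.8 -1.1  0.9] t 15.2
top sugar_bowl -0.0453 0.1055 0.0008 0.66
top milk_jug -0.0388 -0.1133 -0.0022 0.88
scene sugar_bowl -0.0418 0.1045 -0.0033 0.8
scene milk_jug -0.0445 -0.1198 0.0031 0.73
18.0
```

View pics/top3.png

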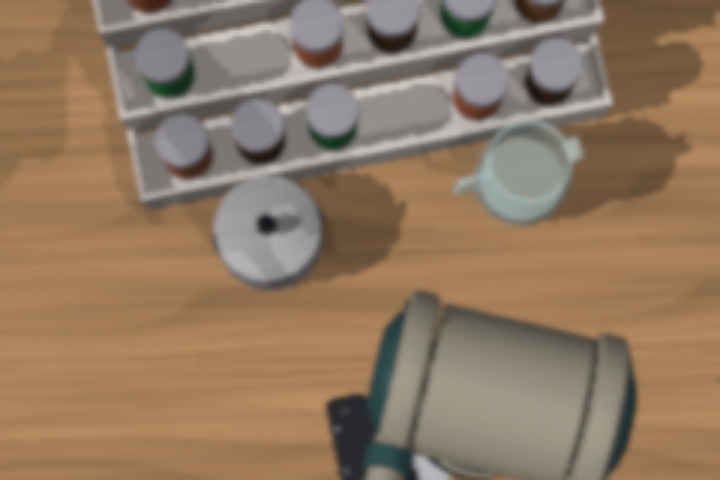

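View pics/scene3.png

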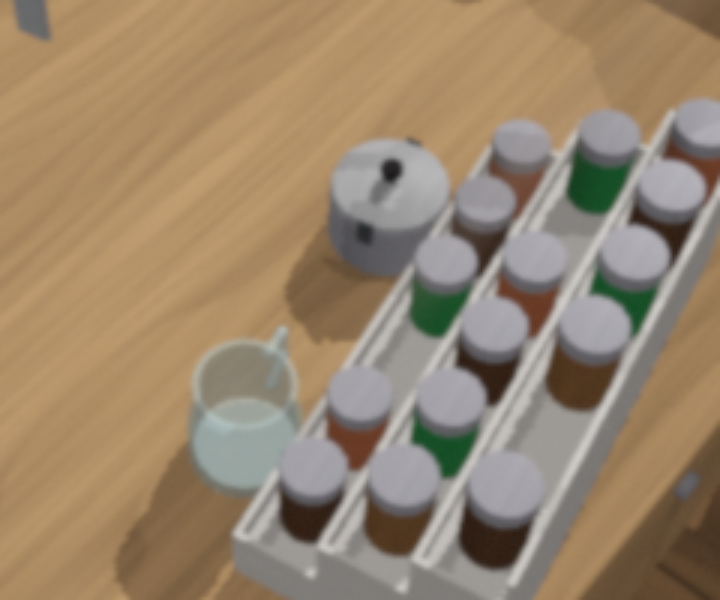

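Both pictures show the bowl (at (268,225) in the top crop) and the jug (at (525,172)) upright and up against the rack front. The arm is clear of everything. The position estimates agree with where the pushes stopped, so I'm handing in.

```bash
python3 -c "
from h import *
print(r.sign_off())"
```

```text
the job is handed in; nothing more can be done
None
```

I pushed the sugar bowl and the milk jug back until each stood upright against the front of the spice rack, kept clear of the cups, dipper and honey jar, and handed the job in at about 18 s; no verdict was returned.

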